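# Lock the telescoping bread stand and set its serving board on top

### The arm

A 6-joint arm with a two-finger parallel gripper is mounted at the origin on the work surface. World frame = base frame: x ahead of the robot, y to its left, z up, the work surface at z = 0. Lengths are in m, angles in rad, forces in N, time in s.
With the tool pointing down it reaches from about 0.375 to 0.9 m from the base axis. Payload 3.1 kg.
Tool frame: the origin (TCP) lies at the very end of the fingers, on their centre line; the grasp point (between the pads) lies 19 mm behind it (robot.hold_point_z is the z of the grasp point in the tool frame, in m); z points along the fingers, y is the direction in which the jaws open and shut (so a half turn about z gives the same grasp; the last joint's range is limited). The gripper opens to 87 mm and grips with 3 to 60 N. Pads are 19 mm wide; open, the fingers measure 117 mm over their backs; the gripper's body (75 mm by 190 mm) begins 51 mm behind the grasp point.
Start: joints at [1.165, 0.527, 1.433, -0, 1.181, -0.178], TCP at [0.14, 0.609, 0.223] pointing down, gripper open.
Joint ranges: [-3.08, 3.08], [-0.75, 2.2], [0.22, 2.44], [-1.43, 4.57], [0, 2.65], [-2.85, 2.85]. Speed limits (rad/s): [2.79, 2.79, 3.14, 3.14, 3.14, 3.14].

### API

Orientations are given as a unit quaternion [x, y, z, w].
In Python, from rig import robot, viewer, spotter gives the robot as it stands.
- The arm moves only by the shell command python3 -m crank 'ROWS' [FORCE]. ROWS is text: rows parted by semicolons, each of 7 numbers parted by spaces: the turn, a rotation vector about the tool's x, y, z in units of 5 degrees (1.0 is 5 degrees), then the shift along the tool's x, y, z in units of 40 mm (1.0 is 40 mm), then the gripper's target within -1 to 1 (shut at 1, half-way at 0, fully open at -1). A call has 1 to 5 rows; each row shifts and turns the pose as measured when the row begins, along the tool's axes as they then stand; what a row does not reach is not made up. A row lasts 1/8 s, in which the tool goes at most 62.5 mm and 10.7 degrees, less where a joint would pass 70% of its speed; a pose out of reach is approached as far as the arm can. A call is refused whole if a number of a shift passes 1 or a number of a turn 1, either way. A call with a gripper value outside its range is refused whole. The fingers move at their own pace and stop on an object; FORCE is the grip in N (left out, the last holds). Time passes only in rows, so rows that do not move let the fingers close. It gives the time, the measured TCP pose, the force and the opening at its end, in the units of the state.
- robot.get_obs(): the state, without advancing time (a new reading comes with each control period).
- viewer.camera(name): name is "scene" or "top" or "wrist"; returns a dict with "img" (480x640x3 uint8, red, green, blue), "camera_matrix" (3x3 intrinsics, pixels), "xyz" and "attitude" of the camera in the world. Camera axes: x right, y down, z forward; pixel columns grow to the right and rows downward; lengths in m; the calibration is good to about 2 mm. A picture is of the moment at which its call begins. There is no depth.
- robot.hand_in(): hands the job in, once; it reports no verdict.
Trained networks look in a picture, given as the dict that the camera call returned (one of the last four; its "shot" number tells which), for a name from the list of things; names that differ only in an ending like _2 or _b are one class to them, and where a whole thing is asked for, a point or a joint stands for the part that bears it (a point fixed in the world has none). Each returns a list of dicts, best first, with "score" (0 to 1); they miss things now and then, are a little off and sometimes report something else, mostly with a low value. They report only what shows in the picture. A call takes as long as a camera call. They do not tell look-alikes from the thing itself.
- spotter.boxes_of(name, picture): "at" ([x, y, z] in m, in the coordinates of the camera as it stood for that picture, good to about 4 mm: the middle of the surface that is visible of it).
The state is a dict: "time": time; "q": joint angles; "joint_velocities": joint speeds; "joint_torque": joint torques, N m; "position": TCP position; "tool_rot": TCP orientation; "ft_force": force on the tool from outside, world axes, zero at the start; "moment": the same for the moment, N m; "grip_width": finger opening in m.
Only numpy, scipy, OpenCV 4.12 (cv2) and the standard library are available. Lean on these libraries where they do the work, as an engineer would, in place of code of your own. Each camera call takes 0.05 s, during which the arm holds its last target.

### The job

The telescoping bread stand has been left between two holes. Draw its bright inner post gently upwards until its hidden sprung button pops through the next hole, stopping as soon as you feel it catch so that it is not forced, and let go; then lift the round serving board by its knob and set it down gently on top of the post so that it sits level and fully home, with the post still locked at that hole and carrying it. Leave the bread and the other things on the counter where they are.

Things in the scene. Friction and masses are not known exactly. Their poses are not given: they have to be found in the camera images.
- stand: Heavy black round foot (124 mm across, 13 mm high) of the display stand, fixed to the counter. Origin: centre of its underside. Its z axis is the axis of the tubes; its +x side is the side of the outer tube with the two holes.
- outer: Black square outer tube, 36 mm wide, standing on the foot; its brass-collared upper end is 140 mm above the counter. Same origin and axes as the stand. Two openings in its +x face, 16 mm high, centred 40 mm and 115 mm above the counter.
- post: Bright inner post, 0.1 kg; slides straight up and down in the outer tube, does not turn. Origin: centre of the top of its round flange (46 mm across, 6 mm thick), z up. It starts between the holes, button pressed in, flange top 182 to 190 mm above the counter and 19 mm or more below the catch. Drawing it up takes 3 to 6 N. Let go between holes it stays by friction, but sinks under the board.
- post_tip (a point): Top centre of the plain round steel spigot on the post's flange: 22 mm across, 32 mm high including a 5 mm tapered tip. Grip it here, fingers clear of the flange; the board goes on it.
- upper_hole (a point): Centre of the upper hole, the next one. The button catches with the flange top about 223 mm above the counter, but it sits up to 14 mm higher or lower inside the post from stand to stand, so the catch must be felt. The domed brass button then pops 4.5 mm out, 2 mm proud of the tube.
- lower_hole (a point): Centre of the lower hole, as the upper. Over the last 2 to 4 mm of travel the button's spring draws the post into the hole by itself, with up to 10 N; then, within 2 mm either way, it meets a stop that stiffens by 5 N per mm or more. Over 20 N of load on the button harms it: draw slowly (about 10 mm/s), stop some 5 N above the sliding force, and set the board down no harder.
- board: Round pale wooden serving board, 150 mm across, 12 mm thick, on a dark hub 60 mm across and 36 mm high on which it stands on the counter. Loose, about 0.6 kg. Origin: centre of the hub's underside, z up. In the hub, open below, is a round socket 26 mm wide, 36 mm deep, that fits over the spigot; fully home, the hub's underside rests on the post's flange.
- knob (a point): Top centre of the dark wooden knob in the middle of the board, 83 mm above the hub's underside. The knob is 28 mm across from 5 to 23 mm below its top, narrower above and below; the board's face is 35 mm below its top.
- baguette: Baguette 360 mm long, 56 mm thick, loose; origin under its middle, x along it.
- rye: Dark loaf 200 mm long, 72 mm thick, loose; origin under its middle, x along it.
- roll: Bread roll 95 mm long, 50 mm thick, loose; origin under its middle.
- jam: Jam jar 60 mm across, 85 mm high, loose; origin at the centre of its underside.
- sign: Small blank black sign in a foot, 70 mm wide, 61 mm high, loose; origin at the centre of its underside.
- brush: Crumb brush lying on the counter, loose.
- cup: White cup 72 mm across, 70 mm high, loose; origin at the centre of its underside.
Mind the look-alikes: they are no part of the job. What is shaped like the board but pink is not meant. There is more than one size of the stand; the job needs the larger.

How it is judged:
By the outcome, as a careful person would: the job done as asked, in the order asked, and still so for the second after the job is handed in, with the robot touching nothing.
It also fails if it takes over 72 s, if anything falls off the work surface, if the arm or the gripper's body presses on something with over 40 N, if the wrist force passes 120 N, or if a joint passes its speed limit or range.

## Working session

There is one attempt and no reset: what is moved stays moved. The work goes in short steps, Python scripts to look and compute and a shell command to move; the robot and the scene stay as the last step left them, time stands still between calls to the robot, and variables do not carry over. Pictures are saved under pics/ and viewed, and the job is handed in when it is done.

```bash
ls; mkdir -p pics
cat > h.py <<'E'
import numpy as np,cv2
from rig import robot,viewer,spotter
from scipy.spatial.transform import Rotation as R
def cam(n,save=None):
    p=viewer.camera(n)
    if save: cv2.imwrite('pics/'+save+'.png',p['img'][:,:,::-1])
    return p
def Rm(a):
    a=np.array(a,float)
    return a if a.shape==(3,3) else R.from_quat(a).as_matrix()
def w(p,at): return Rm(p['attitude'])@np.array(at)+np.array(p['xyz'])
def px(p,X):
    c=Rm(p['attitude']).T@(np.array(X)-np.array(p['xyz'])); u=np.array(p['camera_matrix'])@c; return u[:2]/u[2]
def ray(p,u,v):
    d=np.linalg.inv(np.array(p['camera_matrix']))@np.array([u,v,1.]); return np.array(p['xyz']),Rm(p['attitude'])@d
def atz(p,u,v,z):
    o,d=ray(p,u,v); return o+d*(z-o[2])/d[2]
def tri(L):
    A=np.zeros((3,3));b=np.zeros(3)
    for p,u,v in L:
        o,d=ray(p,u,v); d=d/np.linalg.norm(d); M=np.eye(3)-np.outer(d,d); A+=M;b+=M@o
    X=np.linalg.solve(A,b); return X
def totool(d):
    o=robot.get_obs(); return Rm(o['tool_rot']).T@np.array(d)/0.04
E
python3 - <<'E'
from h import *
np.set_printoptions(precision=4,suppress=True)
for n in ['scene','top']:
    p=cam(n,n+'0')
    print(n,p['xyz'],p['attitude'],p['camera_matrix'])
    for t in ['stand','post','post_tip','board','knob','upper_hole','baguette','rye','roll','jam','sign','cup','brush']:
        for d in spotter.boxes_of(t,p): print(t,round(d['score'],2),w(p,d['at']),px(p,w(p,d['at'])).round())
print(robot.get_obs())
E
```

```text
pics
scene [ 0.9433 -0.571   0.8818] [ 0.8823  0.2892 -0.1256 -0.3495] [[519.8046   0.     307.2168]
 [  0.     519.8046 235.9137]
 [  0.       0.       1.    ]]
stand 0.97 [0.5475 0.1973 0.0216] [376. 225.]
stand 0.75 [0.4645 0.3953 0.0623] [390. 155.]
post 0.89 [0.5396 0.1985 0.1894] [379. 166.]
post 0.54 [ 0.3617 -0.1729  0.0177] [206. 291.]
post 0.48 [0.4583 0.3988 0.1069] [390. 139.]
post_tip 0.64 [0.4555 0.3973 0.1054] [389. 139.]
post_tip 0.62 [ 0.734  -0.2895  0.0669] [318. 428.]
post_tip 0.58 [0.5404 0.2006 0.1849] [379. 168.]
board 0.97 [ 0.2236 -0.2759  0.0449] [121. 284.]
board 0.84 [ 0.5297 -0.3707  0.049 ] [193. 401.]
board 0.83 [ 0.5188 -0.1388  0.0524] [274. 307.]
knob 0.97 [ 0.2267 -0.2689  0.0479] [124. 282.]
knob 0.86 [ 0.5315 -0.3668  0.0506] [195. 399.]
knob 0.58 [ 0.5232 -0.1389  0.0473] [276. 309.]
upper_hole 0.72 [0.4641 0.3907 0.0775] [389. 151.]
upper_hole 0.57 [0.5418 0.1923 0.0935] [375. 202.]
baguette 0.89 [0.7278 0.1253 0.0527] [433. 270.]
rye 0.72 [ 0.7349 -0.2886  0.0646] [318. 429.]
roll 0.9 [ 0.4358 -0.024   0.0426] [278. 256.]
jam 0.6 [ 0.6265 -0.01
[... 1371 characters left out ...]
0.53 [0.3446 0.2056 0.0138] [253. 295.]
sign 0.43 [0.5244 0.2042 0.1838] [250. 210.]
cup 0.68 [0.5941 0.3854 0.0405] [189. 196.]
brush 0.58 [ 0.3528 -0.1685  0.015 ] [400. 297.]
brush 0.33 [0.5191 0.1966 0.1015] [257. 221.]
{'time': 1.4, 'q': array([ 1.1655,  0.5275,  1.4327, -0.    ,  1.1814, -0.1785]), 'joint_velocities': array([ 0.0001, -0.0007,  0.0006,  0.0008,  0.0002, -0.0004]), 'joint_torque': array([  0.    , -44.0017, -17.6981,   0.0635,   0.0505,  -0.    ]), 'position': array([0.1405, 0.609 , 0.2226]), 'tool_rot': array([0.1132, 0.9936, 0.    , 0.    ]), 'ft_force': array([ 0.1169, -0.8248, -0.2941]), 'moment': array([-0.0535,  0.0172, -0.0312]), 'grip_width': 0.08688270519157881}
```

View pics/scene0.png

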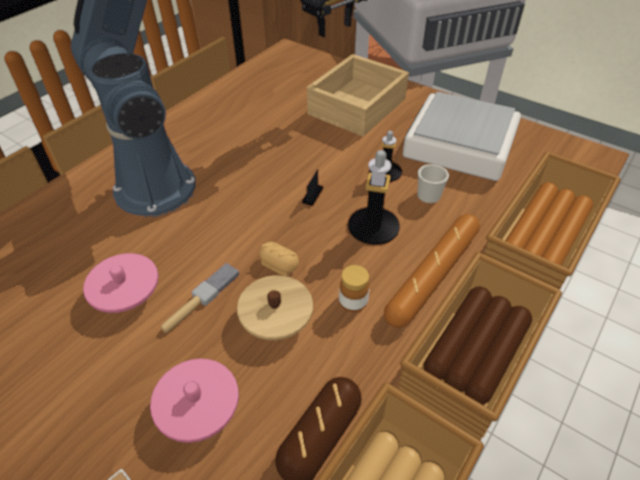

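View pics/top0.png

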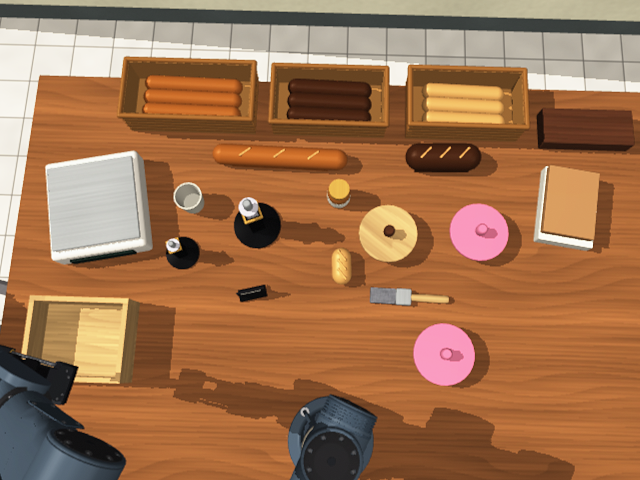

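Candidates: large stand at scene (375,225)/top (257,226), small one at (390,155)/(183,252). Boards: pale one at scene (274,307)/top (388,233), pinks at (121,284) and (195,400). I choose the large stand and the pale board. Next, a close crop.

Run:
```python
import cv2,numpy as np
a=cv2.imread('pics/scene0.png');b=cv2.imread('pics/top0.png')
f=lambda i,x,y,s=40:cv2.resize(i[y-s:y+s,x-s:x+s],(400,300) if 0 else (300,300),interpolation=cv2.INTER_CUBIC)
cv2.imwrite('pics/crop0.png',np.vstack([np.hstack([f(a,376,180),f(b,250,215)]),np.hstack([f(a,274,300),f(b,388,233)])]))
```

```text
(no output)
```

View pics/crop0.png

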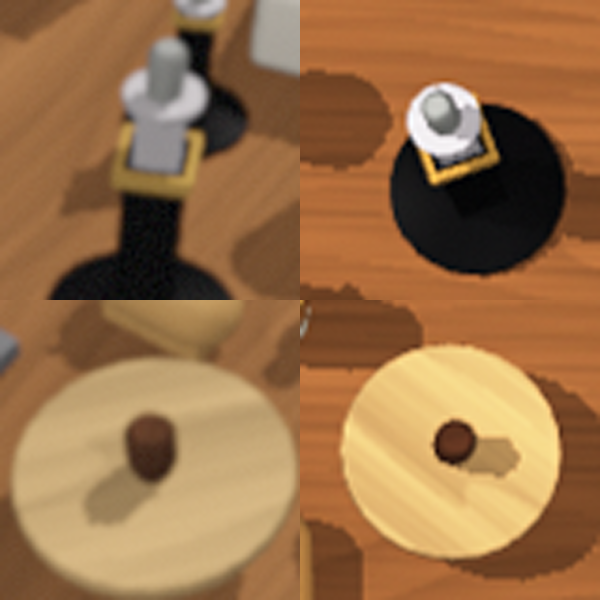

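Run:
```python
from h import *
np.set_printoptions(precision=4,suppress=True)
s=viewer.camera('scene');t=viewer.camera('top')
print('tip',tri([(s,381.1,152.8),(t,245.5,202.5)]))
print('fl',tri([(s,380,165.9),(t,248.7,207)]))
print('knob',tri([(s,274.3,294.7),(t,389.3,230.6)]))
print('foot',atz(t,257.5,225.1,.013), atz(s,373.5,225,.013))
print('board c', atz(t,326+(450-300)/3.75+22,193+150/3.75,.048))
```

```text
tip [0.5341 0.2108 0.2143]
fl [0.5341 0.2089 0.1804]
knob [ 0.5122 -0.1313  0.0763]
foot [0.5291 0.2055 0.013 ] [0.5401 0.201  0.013 ]
board c [ 0.5103 -0.1334  0.048 ]
```

```bash
python3 -m crank '0 0 0 0 0 -1 -1;0 0 0 -0.4 -0.2 -1 -1;0 0 0 -1 -0.68 -0.5 -1;0 0 0 -1 -0.68 -0.2 -1;0 0 0 -1 -0.68 0 -1'; python3 -m crank '0 0 0 -1 -0.68 0 -1;0 0 0 -1 -0.68 0 -1;0 0 0 -1 -0.68 0 -1;0 0 0 -1 -0.68 0 -1;0 0 0 -1 -0.68 0 -1'
```

```text
time: 2.12
position: [0.2541, 0.4908, 0.3336]
tool_rot: [0.11, 0.994, 0.0, 0.001]
ft_force: [0.7, -0.0, -0.1]
grip_width: 0.0871
time: 2.75
position: [0.4245, 0.3085, 0.3354]
tool_rot: [0.109, 0.994, 0.002, 0.002]
ft_force: [0.9, 1.4, 1.0]
grip_width: 0.087
```

Run:
```python
from h import *
np.set_printoptions(precision=4,suppress=True)
p=cam('wrist','w1'); print(p['xyz'],Rm(p['attitude']),px(p,[.534,.209,.216]),px(p,[.534,.209,.184]),robot.get_obs()['position'])
```

```text
[0.3439 0.3258 0.4958] [[ 0.217   0.9319  0.2905]
 [ 0.9762 -0.2083 -0.061 ]
 [ 0.0037  0.2968 -0.9549]] [223.8873 390.1238] [231.4706 367.0364] [0.4292 0.3043 0.3354]
```

View pics/w1.png

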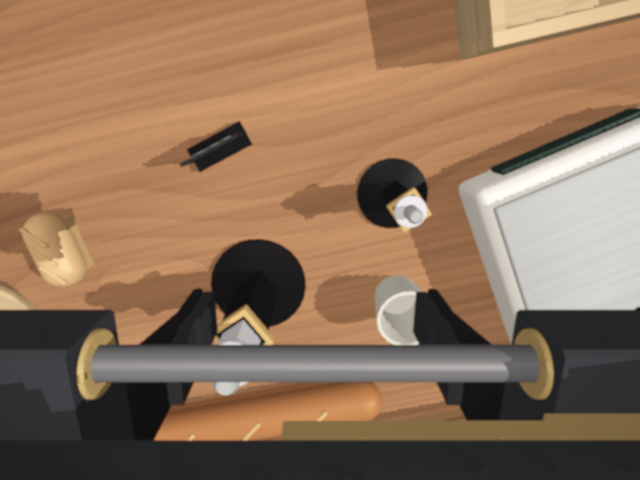

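```bash
python3 -m crank '0 0 0 0.4 -0.9 -0.4 -1;0 0 0 0.4 -0.9 -0.4 -1;0 0 0 0 0 0 -1'
python3 - <<'E'
from h import *
np.set_printoptions(precision=4,suppress=True)
p=cam('wrist','w2'); print(p['xyz'],Rm(p['attitude']),px(p,[.534,.209,.216]),px(p,[.534,.209,.184]),robot.get_obs()['position'])
E
```

```text
time: 3.18
position: [0.3823, 0.2381, 0.3673]
tool_rot: [0.114, 0.993, -0.001, 0.005]
ft_force: [0.0, -0.9, -0.7]
grip_width: 0.087
[0.3012 0.2569 0.5273] [[ 0.2256  0.9288  0.294 ]
 [ 0.9742 -0.215  -0.0684]
 [-0.0003  0.3019 -0.9533]] [321.3527 390.3399] [320.8629 369.3384] [0.3831 0.2389 0.3669]
```

View pics/w2.png

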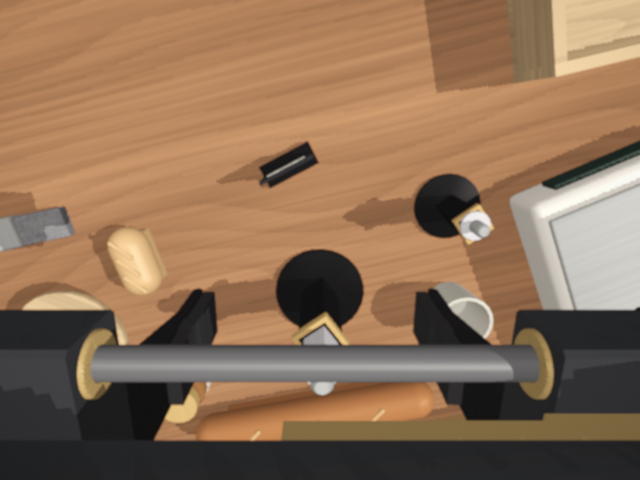

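```bash
python3 -m crank '0 0 0 -1 0 0.3 -1;0 0 0 -1 0 0.3 -1;0 0 0 -0.8 0 0.2 -1;0 0 0 0 0 0 -1'
python3 - <<'E'
from h import *
np.set_printoptions(precision=4,suppress=True)
p=cam('wrist','w3'); o=robot.get_obs(); print(px(p,[.534,.209,.216]),px(p,[.534,.209,.184]),o['position'],px(p,o['position']))
np.save('w3.npy',dict(p=p),allow_pickle=True)
cv2.imwrite('pics/w3c.png',cv2.resize(p['img'][200:400,210:430,::-1],(660,600),interpolation=cv2.INTER_CUBIC))
E
```

```text
time: 3.72
position: [0.4973, 0.2168, 0.3338]
tool_rot: [0.112, 0.994, 0.001, 0.006]
ft_force: [-0.3, -0.3, -1.3]
grip_width: 0.0867
[315.0275 286.2956] [314.8864 270.5673] [0.4959 0.2172 0.334 ] [314.9107 312.7059]
```

View pics/w3c.png

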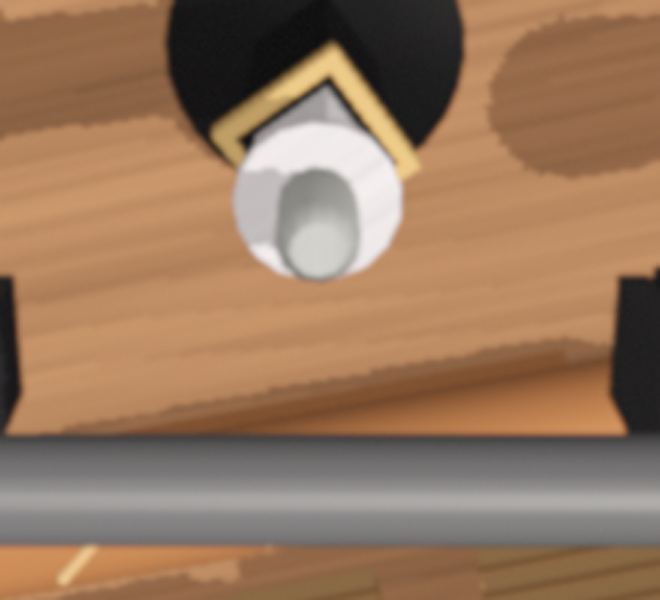

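Run:
```python
from h import *
np.set_printoptions(precision=4,suppress=True)
p=np.load('w3.npy',allow_pickle=True).item()['p']
s=viewer.camera('scene');t=viewer.camera('top')
for L in ([(p,316.3,282.7),(s,381.1,152.8),(t,245.5,202.5)],[(p,316,266.7),(s,380,165.9),(t,248.7,207)]):
    X=tri(L); print(X,[px(q[0],X)-q[1:] for q in L])
X=atz(p,316.3,282.7,.216);print(X, atz(p,316,266.7,.184))
o=robot.get_obs();print(totool(X-[0,0,.024]-o['position']),o['ft_force'])
```

```text
[0.5335 0.2108 0.2138] [array([0.9362, 1.365 ]), array([-0.791 ,  0.2624]), array([-0.2702, -0.0833])]
[0.5336 0.2097 0.1792] [array([-0.3858,  1.1483]), array([-1.2665,  0.4912]), array([-1.0203, -0.5592])]
[0.5314 0.2106 0.216 ] [0.5309 0.2106 0.184 ]
[-0.8977  0.0255  3.5838] [0.001  0.1097 0.2954]
```

```bash
python3 -m crank '0 0 0 -0.92 0.03 0.6 -1;0 0 0 0 0 0.8 -1;0 0 0 0 0 0.8 -1;0 0 0 0 0 0.8 -1;0 0 0 0 0 0 -1'
python3 - <<'E'
from h import *
np.set_printoptions(precision=4,suppress=True)
p=cam('wrist','w4'); o=robot.get_obs(); print(o['position'],px(p,o['position']),[px(p,[.5325,.2105,z]) for z in (.214,.182)])
cv2.imwrite('pics/w4c.png',cv2.resize(p['img'][200:400,210:430,::-1],(660,600),interpolation=cv2.INTER_CUBIC))
print(totool(np.array([.5325,.2105,.19])-o['position']))
E
```

```text
time: 4.5
position: [0.53, 0.215, 0.2165]
tool_rot: [0.108, 0.994, 0.003, 0.008]
ft_force: [0.0, 0.2, 0.7]
grip_width: 0.087
[0.5314 0.2153 0.2182] [316.24   319.8396] [array([306.2128, 319.6098]), array([307.0294, 289.8866])]
[-0.04   -0.1169  0.7045]
```

View pics/w4c.png

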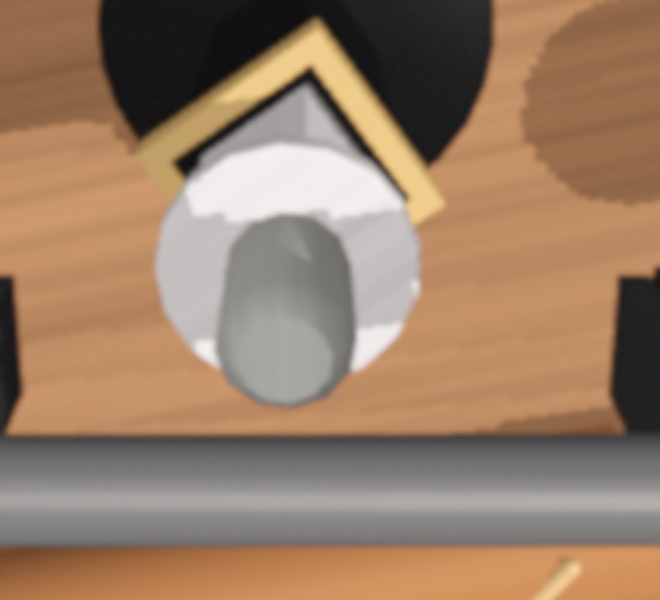

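```bash
cat >> h.py <<'E'
def level():
    A=Rm(robot.get_obs()['tool_rot']); d=A.T@np.array([0,0,-1.]); z=np.array([0,0,1.])
    return np.degrees(np.cross(z,d))/5
def st():
    o=robot.get_obs(); print('t',round(o['time'],2),'pos',o['position'].round(4),'F',np.round(o['ft_force'],2),'M',np.round(o['moment'],2),'w',round(o['grip_width'],4),'lev',level().round(3))
E
python3 -c "from h import *;st()"
```

```text
t 4.55 pos [0.5314 0.2153 0.2182] F [0.19 0.01 0.57] M [-0.02  0.05  0.04] w 0.087 lev [ 0.102  0.218 -0.   ]
```

```bash
python3 -m crank '0.18 0 0 -0.04 -0.13 0.3 -1;0 0 0 0 0 0.3 -1;0 0 0 0 0 0 -1'; python3 -c "from h import *;st()
p=cam('wrist','w5');cv2.imwrite('pics/w5c.png',cv2.resize(p['img'][200:400,210:430,::-1],(660,600),interpolation=cv2.INTER_CUBIC))"
```

```text
time: 4.92
position: [0.5341, 0.2105, 0.1966]
tool_rot: [0.107, 0.994, -0.004, 0.013]
ft_force: [0.6, -0.4, -0.3]
grip_width: 0.0873
t 4.92 pos [0.5341 0.2105 0.1966] F [ 0.59 -0.38 -0.3 ] M [-0.01 -0.05 -0.05] w 0.0873 lev [-0.057  0.295  0.   ]
```

View pics/w5c.png

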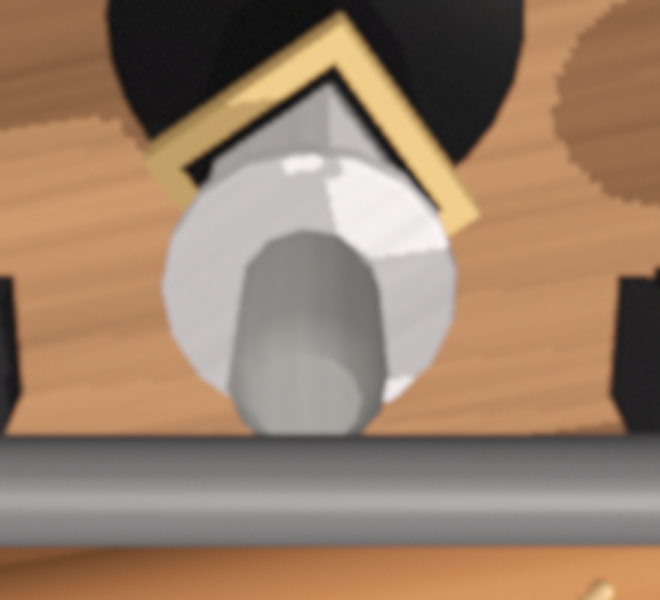

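```bash
python3 -m crank '-0.06 0.3 0 0.05 -0.01 0.2 -1;0 0 0 0 0 0 -1'; python3 -c "from h import *;st()"
```

```text
time: 5.22
position: [0.5331, 0.2105, 0.1891]
tool_rot: [0.107, 0.994, 0.001, 0.0]
ft_force: [-1.1, 0.2, -0.3]
grip_width: 0.087
t 5.22 pos [0.5331 0.2105 0.1891] F [-1.14  0.17 -0.34] M [0.03 0.   0.03] w 0.087 lev [ 0.018  0.001 -0.   ]
```

```bash
python3 -m crank '0 0 0 0 0 0 0.3;0 0 0 0 0 0 0.5;0 0 0 0 0 0 0.6;0 0 0 0 0 0 0.8;0 0 0 0 0 0 1' 25; python3 -c "from h import *;st()"
```

```text
time: 5.85
position: [0.5334, 0.2105, 0.1895]
tool_rot: [0.107, 0.994, 0.001, 0.0]
ft_force: [-0.6, -0.0, -0.3]
grip_width: 0.0451
t 5.85 pos [0.5334 0.2105 0.1895] F [-0.58 -0.01 -0.34] M [-0.05  0.03 -0.06] w 0.0451 lev [ 0.023  0.009 -0.   ]
```

```bash
python3 -m crank '0 0 0 0 0 0 1;0 0 0 0 0 0 1;0 0 0 0 0 0 1;0 0 0 0 0 0 1;0 0 0 0 0 0 1'; python3 -c "from h import *;st()
p=cam('wrist','w6')"
```

```text
time: 6.48
position: [0.5332, 0.2098, 0.1896]
tool_rot: [0.107, 0.994, 0.0, 0.0]
ft_force: [0.6, -0.8, -0.1]
grip_width: 0.021
t 6.47 pos [0.5332 0.2098 0.1896] F [ 0.62 -0.78 -0.14] M [-0.24 -0.    0.06] w 0.021 lev [ 0.005  0.008 -0.   ]
```

View pics/w6.png

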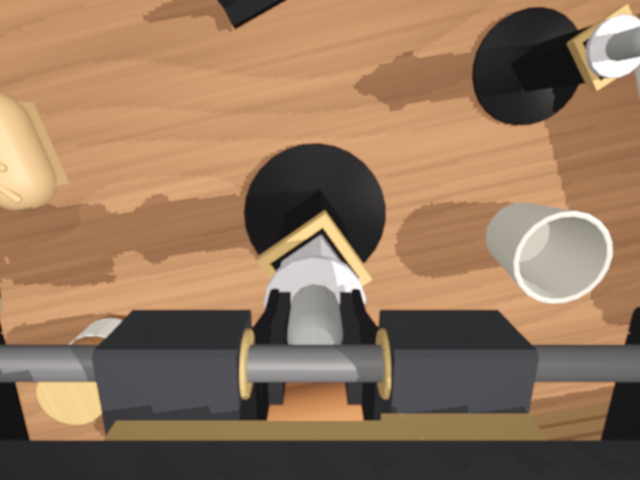

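```bash
python3 -m crank '0 0 0 0 0 -0.04 1;0 0 0 0 0 -0.04 1;0 0 0 0 0 -0.04 1;0 0 0 0 0 -0.04 1;0 0 0 0 0 -0.04 1'; python3 -m crank '0 0 0 0 0 -0.04 1;0 0 0 0 0 -0.04 1;0 0 0 0 0 -0.04 1;0 0 0 0 0 -0.04 1;0 0 0 0 0 -0.04 1'; python3 -c "from h import *;st()"
```

```text
time: 7.15
position: [0.5332, 0.2098, 0.1963]
tool_rot: [0.107, 0.994, 0.0, -0.0]
ft_force: [0.9, -0.8, -4.0]
grip_width: 0.0208
time: 7.78
position: [0.5332, 0.2098, 0.2048]
tool_rot: [0.107, 0.994, 0.0, -0.0]
ft_force: [0.7, -0.9, -2.3]
grip_width: 0.0211
t 7.78 pos [0.5332 0.2098 0.2048] F [ 0.67 -0.86 -2.25] M [-0.18 -0.27  0.04] w 0.0211 lev [ 0.002 -0.002  0.   ]
```

```bash
for i in 1; do python3 -m crank '0 0 0 0 0 -0.03 1;0 0 0 0 0 -0.03 1' | sed -n '1,2p;4p'; done; python3 -m crank '0 0 0 0 0 -0.03 1;0 0 0 0 0 -0.03 1'| sed -n '1,2p;4p'
```

```text
time: 8.02
position: [0.5332, 0.2098, 0.2074]
ft_force: [1.1, -1.0, -2.2]
time: 8.28
position: [0.5332, 0.2098, 0.21]
ft_force: [0.5, -0.8, -2.9]
```

```bash
python3 -m crank '0 0 0 0 0 -0.03 1;0 0 0 0 0 -0.03 1' | sed -n '1,2p;4p'
```

```text
time: 8.52
position: [0.5332, 0.2098, 0.2125]
ft_force: [0.5, 0.1, -2.5]
```

```bash
python3 -m crank '0 0 0 0 0 -0.03 1;0 0 0 0 0 -0.03 1' | sed -n '1,2p;4p'
```

```text
time: 8.78
position: [0.5332, 0.2097, 0.215]
ft_force: [1.3, -1.4, -2.8]
```

```bash
python3 -m crank '0 0 0 0 0 -0.03 1;0 0 0 0 0 -0.03 1' | sed -n '1,2p;4p'
```

```text
time: 9.02
position: [0.5332, 0.2098, 0.2176]
ft_force: [0.8, -0.9, -1.7]
```

```bash
python3 -m crank '0 0 0 0 0 -0.03 1' | sed -n '1,2p;4p'
```

```text
time: 9.15
position: [0.5332, 0.2098, 0.2188]
ft_force: [1.1, -0.8, -2.2]
```

```bash
python3 -m crank '0 0 0 0 0 -0.03 1' | sed -n '1,2p;4p'
```

```text
time: 9.28
position: [0.5332, 0.2098, 0.2202]
ft_force: [0.5, -1.2, -4.0]
```

```bash
python3 -m crank '0 0 0 0 0 -0.03 1' | sed -n '1,2p;4p'
```

```text
time: 9.4
position: [0.5332, 0.2098, 0.2215]
ft_force: [0.8, -1.0, -0.4]
```

```bash
python3 -m crank '0 0 0 0 0 -0.03 1' | sed -n '1,2p;4p'
```

```text
time: 9.52
position: [0.5332, 0.2098, 0.2228]
ft_force: [0.8, 0.0, -3.9]
```

```bash
python3 -m crank '0 0 0 0 0 -0.03 1' | sed -n '1,2p;4p'
```

```text
time: 9.65
position: [0.5332, 0.2098, 0.2241]
ft_force: [0.6, -0.1, -3.0]
```

```bash
python3 -m crank '0 0 0 0 0 -0.03 1' | sed -n '1,2p;4p'
```

```text
time: 9.78
position: [0.5331, 0.2098, 0.2254]
ft_force: [1.9, -0.2, -5.3]
```

```bash
python3 -m crank '0 0 0 0 0 -0.03 1' | sed -n '1,2p;4p'
```

```text
time: 9.9
position: [0.5332, 0.2098, 0.2267]
ft_force: [0.9, 0.4, -2.4]
```

```bash
python3 -m crank '0 0 0 0 0 -0.03 1' | sed -n '1,2p;4p'
```

```text
time: 10.02
position: [0.5332, 0.2098, 0.2279]
ft_force: [1.8, -0.6, -6.0]
```

Run:
```python
from h import *
st()
for i in range(3): viewer.camera('scene'); st()
```

```text
t 10.03 pos [0.5332 0.2098 0.2279] F [ 1.77 -0.59 -5.96] M [-0.14 -0.27  0.07] w 0.021 lev [ 0.003 -0.001  0.   ]
t 10.07 pos [0.5332 0.2097 0.2282] F [ 0.74 -0.02 -2.29] M [-0.2  -0.14  0.04] w 0.021 lev [ 0.003  0.001 -0.   ]
t 10.12 pos [0.5332 0.2097 0.2282] F [ 0.52 -0.79 -0.74] M [-0.15 -0.12  0.06] w 0.0213 lev [ 0.002  0.001 -0.   ]
t 10.18 pos [0.5332 0.2098 0.2282] F [ 0.27 -1.4  -1.89] M [-0.17 -0.07  0.06] w 0.0214 lev [ 0.003  0.002 -0.   ]
```

```bash
python3 -m crank '0 0 0 0 0 -0.03 1' | sed -n '1,2p;4p'
```

```text
time: 10.3
position: [0.5332, 0.2097, 0.2295]
ft_force: [1.6, -0.1, -4.4]
```

```bash
python3 -m crank '0 0 0 0 0 -0.03 1' | sed -n '1,2p;4p'
```

```text
time: 10.42
position: [0.5332, 0.2098, 0.2307]
ft_force: [1.3, -0.7, -1.1]
```

```bash
python3 -m crank '0 0 0 0 0 -0.03 1' | sed -n '1,2p;4p'
```

```text
time: 10.55
position: [0.5332, 0.2098, 0.2317]
ft_force: [1.6, -1.0, -6.1]
```

```bash
python3 -m crank '0 0 0 0 0 -0.03 1' | sed -n '1,2p;4p'
```

```text
time: 10.68
position: [0.5332, 0.2098, 0.2328]
ft_force: [1.6, -0.1, -7.2]
```

Run:
```python
from h import *
st()
for i in range(3): p=viewer.camera('scene'); st()
im=p['img'][130:230,330:420,::-1]; cv2.imwrite('pics/s7.png',cv2.resize(im,(540,600),interpolation=cv2.INTER_CUBIC))
```

```text
t 10.68 pos [0.5332 0.2098 0.2328] F [ 1.61 -0.08 -7.16] M [-0.19 -0.34  0.  ] w 0.0209 lev [ 0.004  0.002 -0.   ]
t 10.72 pos [0.5332 0.2098 0.2328] F [ 1.06 -0.21 -4.74] M [-0.16 -0.21  0.05] w 0.021 lev [ 0.004  0.001 -0.   ]
t 10.78 pos [0.5333 0.2097 0.2329] F [ 2.07 -0.08 -2.8 ] M [-0.17 -0.17  0.07] w 0.021 lev [ 0.004  0.002 -0.   ]
t 10.82 pos [0.5332 0.2097 0.2328] F [ 2.21 -0.42 -4.21] M [-0.18 -0.25  0.04] w 0.0209 lev [ 0.003  0.001 -0.   ]
```

View pics/s7.png

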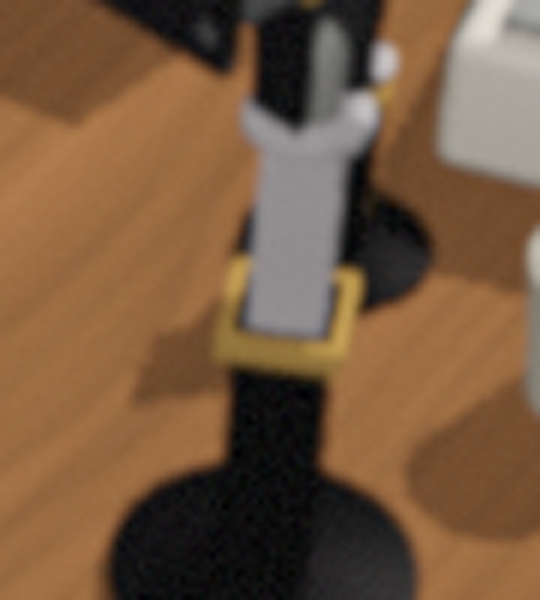

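```bash
python3 -m crank '0 0 0 0 0 -0.025 1' | sed -n '1,2p;4p'; python3 -c "
from h import *
for i in range(2): viewer.camera('scene'); st()"
```

```text
time: 10.95
position: [0.5332, 0.2098, 0.2339]
ft_force: [1.9, -0.2, -4.5]
t 11.0 pos [0.5332 0.2097 0.234 ] F [ 1.34 -1.23 -1.81] M [-0.18 -0.08 -0.01] w 0.021 lev [ 0.003  0.001 -0.   ]
t 11.05 pos [0.5332 0.2097 0.2341] F [ 1.21 -1.   -2.09] M [-0.19 -0.14 -0.03] w 0.0209 lev [ 0.004  0.003 -0.   ]
```

```bash
python3 -m crank '0 0 0 0 0 -0.03 1' | sed -n '1,2p;4p'
```

```text
time: 11.18
position: [0.5332, 0.2098, 0.2353]
ft_force: [2.5, -0.5, -6.0]
```

```bash
python3 -m crank '0 0 0 0 0 -0.03 1' | sed -n '1,2p;4p'
```

```text
time: 11.3
position: [0.5332, 0.2098, 0.2366]
ft_force: [2.0, -0.8, -4.7]
```

```bash
python3 -m crank '0 0 0 0 0 -0.03 1' | sed -n '1,2p;4p'; python3 -c "
from h import *
for i in range(2): p=viewer.camera('scene'); st()
cv2.imwrite('pics/s8.png',cv2.resize(p['img'][130:230,330:420,::-1],(540,600),interpolation=cv2.INTER_CUBIC))
p=cam('wrist','w8')"
```

```text
time: 11.42
position: [0.5331, 0.2097, 0.2382]
ft_force: [-0.2, -1.5, -1.5]
t 11.47 pos [0.5331 0.2097 0.2385] F [-1.63 -2.28  3.76] M [-0.22  0.16 -0.01] w 0.0212 lev [ 0.002  0.002 -0.   ]
t 11.53 pos [0.5331 0.2097 0.2389] F [-2.01 -2.13  5.77] M [-0.25  0.29  0.  ] w 0.021 lev [ 0.004  0.005 -0.   ]
```

View pics/w8.png

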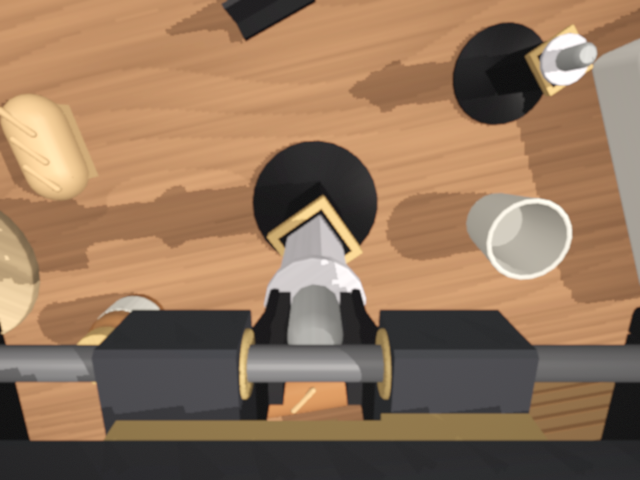

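View pics/s8.png

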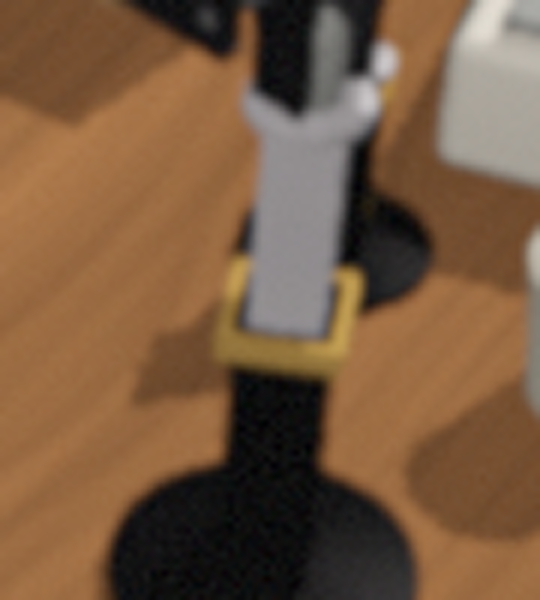

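```bash
python3 -m crank '0 0 0 0 0 -0.025 1' | sed -n '1,2p;4p'
```

```text
time: 11.7
position: [0.533, 0.2097, 0.2404]
ft_force: [0.5, -1.4, -1.7]
```

```bash
python3 -m crank '0 0 0 0 0 -0.02 1' | sed -n '1,2p;4p'
```

```text
time: 11.82
position: [0.5331, 0.2097, 0.2411]
ft_force: [-0.0, -0.3, -3.4]
```

```bash
python3 -m crank '0 0 0 0 0 -0.015 1' | sed -n '1,2p;4p';python3 -c "
from h import *
st(); viewer.camera('scene'); st()"
```

```text
time: 11.95
position: [0.533, 0.2097, 0.2414]
ft_force: [-0.3, -1.4, -2.7]
t 11.95 pos [0.533  0.2097 0.2414] F [-0.33 -1.45 -2.74] M [-0.1  -0.16  0.03] w 0.0214 lev [ 0.007  0.011 -0.   ]
t 12.0 pos [0.533  0.2097 0.2414] F [ 0.5  -0.95 -1.71] M [-0.11 -0.18 -0.04] w 0.021 lev [ 0.007  0.01  -0.   ]
```

```bash
python3 -m crank '0 0 0 0 0 -0.02 1' | sed -n '1,2p;4p'
```

```text
time: 12.12
position: [0.533, 0.2097, 0.242]
ft_force: [0.6, -0.1, -3.5]
```

```bash
python3 -m crank '0 0 0 0 0 -0.02 1' | sed -n '1,2p;4p'
```

```text
time: 12.25
position: [0.533, 0.2097, 0.2423]
ft_force: [1.1, -1.4, -6.1]
```

```bash
python3 -m crank '0 0 0 0 0 -0.02 1' | sed -n '1,2p;4p'; python3 -c "
from h import *
viewer.camera('scene'); st()"
```

```text
time: 12.38
position: [0.533, 0.2097, 0.2425]
ft_force: [2.9, -0.7, -8.0]
t 12.43 pos [0.533  0.2097 0.2425] F [ 2.45 -0.29 -7.13] M [-0.12 -0.43 -0.01] w 0.0214 lev [ 0.004 -0.001  0.   ]
```

```bash
python3 -m crank '0 0 0 0 0 0.01 1;0 0 0 0 0 0 0.4;0 0 0 0 0 0 0;0 0 0 0 0 0 -0.5;0 0 0 0 0 0 -0.5'; python3 -m crank '0 0 0 0 0 0 -0.6;0 0 0 0 0 0 -0.6';python3 -c "
from h import *
p=viewer.camera('scene'); st()
cv2.imwrite('pics/s9.png',cv2.resize(p['img'][130:230,330:420,::-1],(540,600),interpolation=cv2.INTER_CUBIC))
p=cam('wrist','w9')"
```

```text
time: 13.05
position: [0.5334, 0.2107, 0.2444]
tool_rot: [0.107, 0.994, 0.001, 0.001]
ft_force: [0.2, -0.8, 0.3]
grip_width: 0.0483
time: 13.3
position: [0.5334, 0.2108, 0.2446]
tool_rot: [0.107, 0.994, 0.001, 0.001]
ft_force: [-0.6, -0.2, 0.1]
grip_width: 0.066
t 13.35 pos [0.5334 0.2108 0.2446] F [ 0.46 -0.06  0.04] M [-0.01  0.01  0.  ] w 0.0673 lev [ 0.034  0.02  -0.   ]
```

View pics/s9.png

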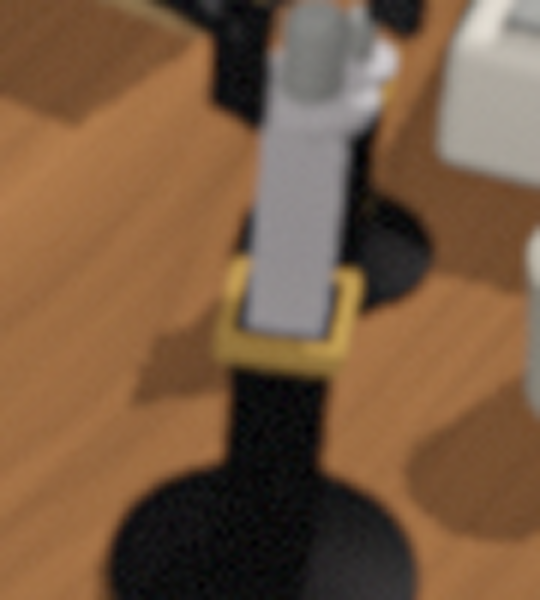

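View pics/w9.png

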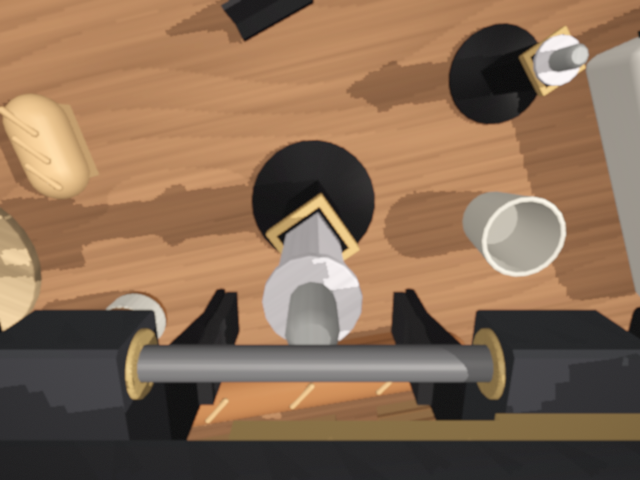

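```bash
python3 -m crank '0 0 0 0 0 -1 -1;0 0 0 0 0 -1 -1;0 0 0 0 -0.5 -0.5 -1;0 0 0 -0.15 -1 0 -1;0 0 0 -0.15 -1 0 -1'; python3 -m crank '0 0 0 -0.15 -1 0 -1;0 0 0 -0.15 -1 0 -1;0 0 0 -0.15 -1 0.5 -1;0 0 0 -0.15 -1 0.8 -1;0 0 0 -0.15 -1 0.8 -1';python3 -c "
from h import *
st();t=cam('top','top1')
cv2.imwrite('pics/t1c.png',cv2.resize(t['img'][150:280,150:310,::-1],(738,600),interpolation=cv2.INTER_CUBIC))
"
```

```text
time: 14.02
position: [0.5236, 0.1102, 0.347]
tool_rot: [0.105, 0.995, 0.001, 0.001]
ft_force: [-0.2, 0.1, 0.2]
grip_width: 0.087
time: 14.65
position: [0.5136, -0.0984, 0.2645]
tool_rot: [0.104, 0.995, 0.0, 0.007]
ft_force: [0.1, 0.2, 0.6]
grip_width: 0.0869
t 14.65 pos [ 0.5136 -0.0984  0.2645] F [0.06 0.25 0.64] M [-0.   -0.04 -0.01] w 0.0869 lev [ 0.021  0.149 -0.   ]
```

View pics/t1c.png

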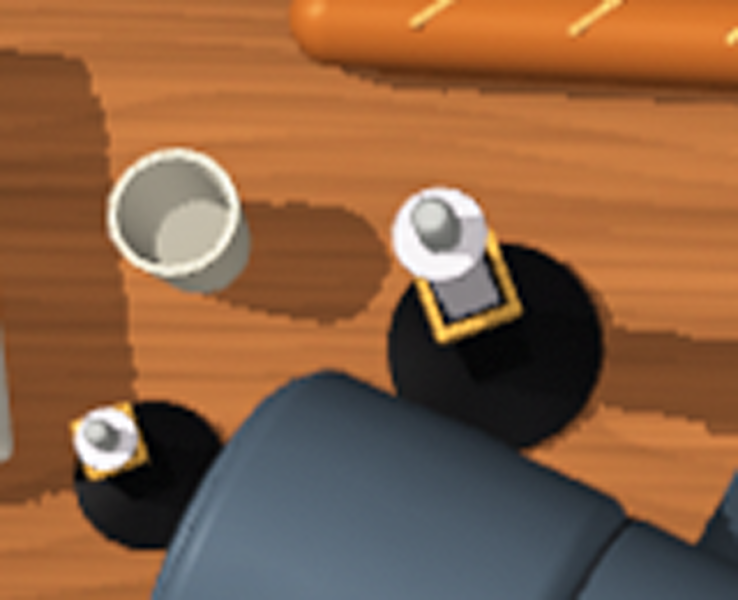

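```bash
python3 -m crank '0 0.15 0 0.9 -0.4 0.2 -1;0 0 0 0 0 0 -1';python3 -c "
from h import *
np.set_printoptions(precision=4,suppress=True)
st();p=cam('wrist','w10');s=cam('scene','s10')
np.save('w10.npy',dict(p=p,s=s),allow_pickle=True)
print(px(p,[.5115,-.132,.083]))
"
```

```text
time: 14.95
position: [0.471, -0.1121, 0.2502]
tool_rot: [0.107, 0.994, 0.001, -0.006]
ft_force: [-0.2, -0.1, -0.3]
grip_width: 0.0872
t 14.95 pos [ 0.471  -0.1121  0.2502] F [-0.22 -0.09 -0.26] M [-0.01 -0.01 -0.02] w 0.0872 lev [-0.002 -0.132  0.   ]
[302.3877 274.4097]
```

View pics/w10.png

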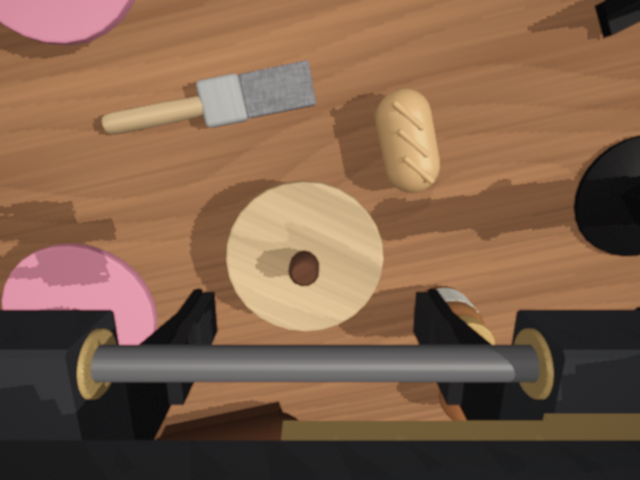

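View pics/s10.png

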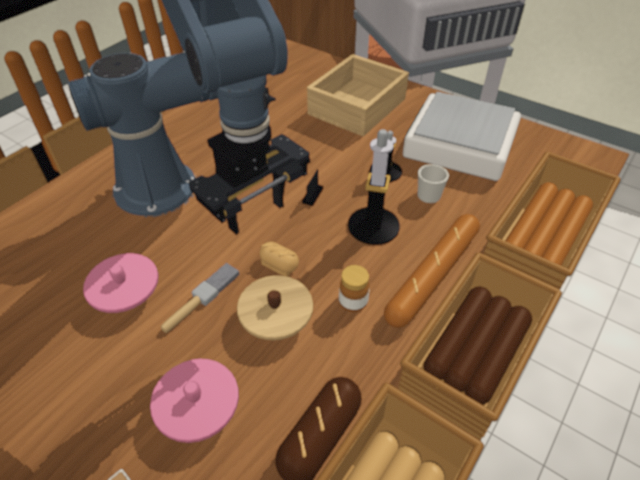

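Run:
```python
from h import *
np.set_printoptions(precision=4,suppress=True)
d=np.load('w10.npy',allow_pickle=True).item(); p,s=d['p'],d['s']; t=viewer.camera('top')
cv2.imwrite('pics/c11.png',np.hstack([cv2.resize(p['img'][170:340,220:390,::-1],(400,400),interpolation=3),cv2.resize(s['img'][130:170,360:400,::-1],(400,400),interpolation=3)]))
X=tri([(p,304,270.5),(s,274.3,294.7),(t,389.3,230.6)]);print(X,[px(q,X) for q in(p,s,t)])
for z in(.075,.083): print(atz(p,304,270.5,z))
g=cv2.cvtColor(p['img'],cv2.COLOR_RGB2HSV)
print('disc', atz(p,305,256,.048))
```

```text
[ 0.5117 -0.131   0.0754] [array([303.8268, 271.3446]), array([272.6242, 295.1606]), array([388.1532, 229.9995])]
[ 0.5111 -0.1307  0.075 ]
[ 0.5083 -0.1299  0.083 ]
disc [ 0.5066 -0.1294  0.048 ]
```

View pics/c11.png

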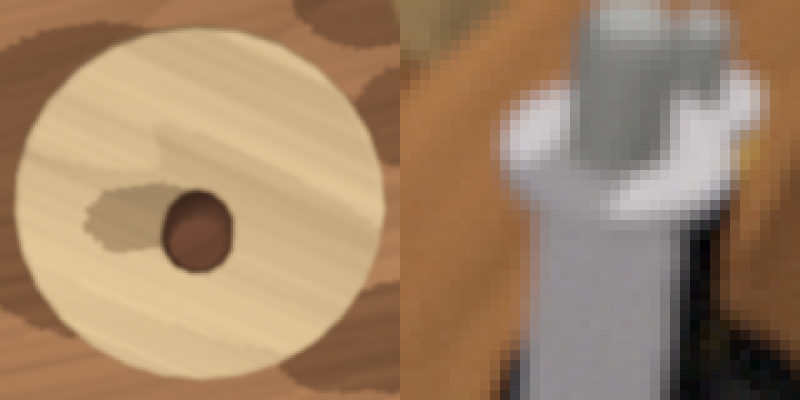

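```bash
python3 -c "
from h import *
o=robot.get_obs();print(totool(np.array([.5095,-.1302,.13])-o['position']))"
```

```text
[-0.94213526 -0.24514044  3.048984  ]
```

```bash
python3 -m crank '0 -0.13 0 -0.94 -0.25 0.6 -1;0 0 0 0 0 1 -1;0 0 0 0 0 1 -1;0 0 0 0 0 0 -1';python3 -c "
from h import *
np.set_printoptions(precision=4,suppress=True)
st();p=cam('wrist','w11');o=robot.get_obs()
np.save('w11.npy',dict(p=p),allow_pickle=True)
print(px(p,[.5095,-.1302,.083]),px(p,[.5095,-.1302,.048]),px(p,o['position']))
cv2.imwrite('pics/w11c.png',cv2.resize(p['img'][180:400,180:450,::-1],(736,600),interpolation=3))
print(totool(np.array([.5095,-.1302,.055])-o['position']))
"
```

```text
time: 15.6
position: [0.5196, -0.1311, 0.1495]
tool_rot: [0.104, 0.995, -0.003, 0.011]
ft_force: [0.2, -0.6, 0.1]
grip_width: 0.0871
t 15.6 pos [ 0.5196 -0.1311  0.1495] F [ 0.17 -0.57  0.12] M [0.03 0.01 0.01] w 0.0871 lev [-0.049  0.253  0.   ]
[313.287  245.3449] [313.7224 228.7605] [313.9983 320.1189]
[ 0.3512 -0.009   2.3962]
```

View pics/w11c.png

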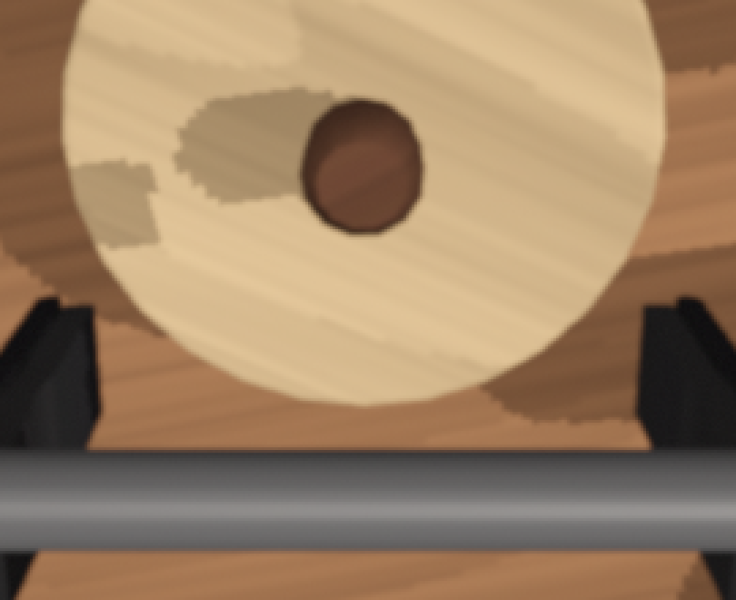

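```bash
python3 -m crank '0 0 0 0.2 0 0.6 -1;0 0.2 0 0.1 0 0.6 -1;0 0 0 0 0 0.5 -1;0 0 0 0 0 0 -1';python3 -c "
from h import *
np.set_printoptions(precision=4,suppress=True)
st();p=cam('wrist','w12');o=robot.get_obs()
print(totool(np.array([.510,-.1302,.055])-o['position']),px(p,[.5095,-.1302,.083]),px(p,o['position']))
"
```

```text
time: 16.15
position: [0.5195, -0.1321, 0.0905]
tool_rot: [0.102, 0.995, -0.006, 0.013]
ft_force: [-0.3, -0.1, 0.6]
grip_width: 0.087
t 16.15 pos [ 0.5195 -0.1321  0.0905] F [-0.28 -0.11  0.65] M [-0.02  0.03  0.02] w 0.087 lev [-0.115  0.319  0.   ]
[0.2927 0.0145 0.9   ] [314.6207 286.9065] [314.2027 318.1742]
```

View pics/w12.png

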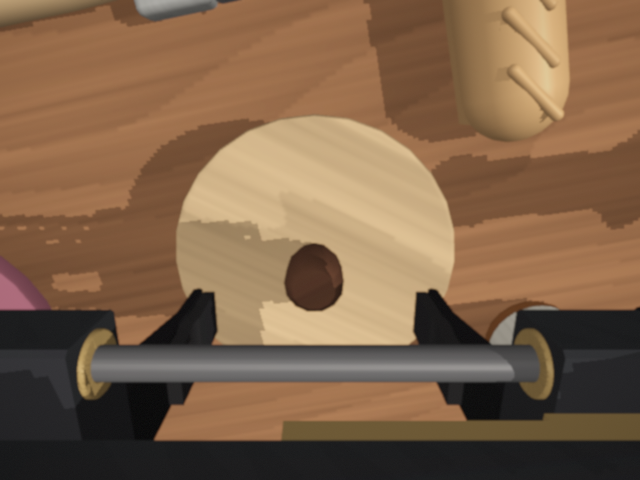

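```bash
python3 -m crank '-0.1 0.35 0 0.35 0 0.3 -1;0 0 0 0 0 0.2 -1;0 0 0 0 0 0.2 -1;0 0 0 0 0 0 -1';python3 -c "
from h import *
np.set_printoptions(precision=4,suppress=True)
st();o=robot.get_obs()
print(totool(np.array([.510,-.1302,.055])-o['position']))
"
```

```text
time: 16.7
position: [0.5082, -0.1306, 0.0643]
tool_rot: [0.102, 0.995, -0.002, 0.002]
ft_force: [-0.2, -0.2, -0.1]
grip_width: 0.0871
t 16.7 pos [ 0.5082 -0.1306  0.0643] F [-0.17 -0.21 -0.07] M [-0.05 -0.02 -0.08] w 0.0871 lev [-0.034  0.041  0.   ]
[-0.0399  0.0204  0.233 ]
```

```bash
python3 -m crank '0 0.05 0 -0.02 0.02 0.11 -1;0 0 0 0 0 0.11 -1;0 0 0 0 0 0 0;0 0 0 0 0 0 0.3' 35;python3 -c "
from h import *
np.set_printoptions(precision=4,suppress=True)
st();p=cam('wrist','w13');o=robot.get_obs()
print(px(p,o['position']),px(p,[.51,-.1302,.083]))
"
```

```text
time: 17.2
position: [0.5096, -0.1301, 0.0548]
tool_rot: [0.102, 0.995, -0.001, -0.001]
ft_force: [-0.3, 0.3, 0.4]
grip_width: 0.0739
t 17.2 pos [ 0.5096 -0.1301  0.0548] F [-0.26  0.31  0.39] M [ 0.01 -0.08 -0.01] w 0.0739 lev [-0.034 -0.008  0.   ]
[314.7421 315.28  ] [314.4299 350.9922]
```

View pics/w13.png

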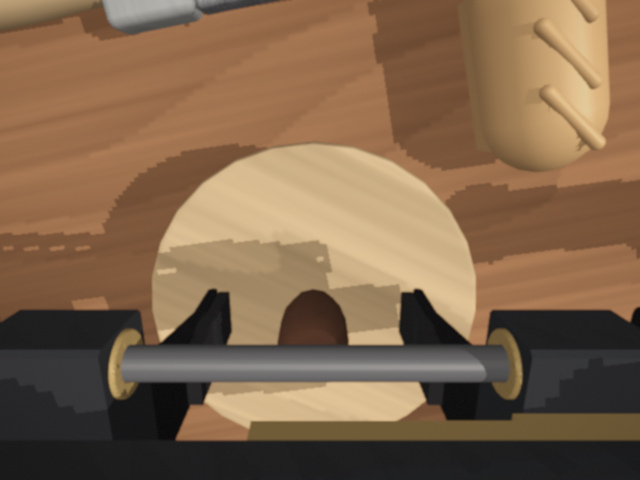

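```bash
python3 -m crank '0 0 0 0 0 0 0.5;0 0 0 0 0 0 0.7;0 0 0 0 0 0 1;0 0 0 0 0 0 1;0 0 0 0 0 0 1' 35;python3 -c "
from h import *
np.set_printoptions(precision=4,suppress=True)
st();p=cam('wrist','w14');o=robot.get_obs()
a=np.linspace(0,2*np.pi,721)
for x in(.506,.508,.510,.512):
    P=np.array([px(p,[x+.075*np.cos(t),-.1302+.075*np.sin(t),.048]) for t in a]); print(x,P.min(0),P.max(0))
"
```

```text
time: 17.88
position: [0.5098, -0.1305, 0.0553]
tool_rot: [0.102, 0.995, -0.002, -0.0]
ft_force: [-0.5, -1.7, -0.7]
grip_width: 0.0268
t 17.88 pos [ 0.5098 -0.1305  0.0553] F [-0.51 -1.67 -0.67] M [-0.21  0.05 -0.03] w 0.0268 lev [-0.043  0.001  0.   ]
0.506 [146.9797 127.7482] [481.2692 436.1176]
0.508 [148.4103 132.8506] [481.6501 439.278 ]
0.51 [149.8319 137.9171] [482.0286 442.4209]
0.512 [151.2446 142.9481] [482.4047 445.5465]
```

View pics/w14.png

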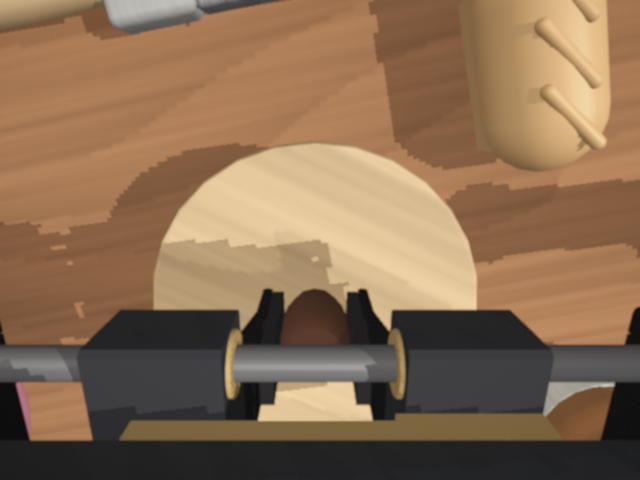

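Run:
```python
from h import *
np.set_printoptions(precision=4,suppress=True)
p=np.load('w11.npy',allow_pickle=True).item()['p']
# w11 pose
pos=np.array([.5196,-.1311,.1495])
from h import R
A=R.from_quat([.104,.995,-.003,.011]).as_matrix()
Rc=A.T@Rm(p['attitude']); tc=A.T@(np.array(p['xyz'])-pos)
A9=R.from_quat([.107,.994,.001,.001]).as_matrix(); 
q=dict(p); q['attitude']=A9@Rc; q['xyz']=A9@tc+np.array([.5334,.2108,.2446])
a=np.linspace(0,2*np.pi,721)
for fz in(.231,.235):
  for x in(.530,.532,.534):
    P=np.array([px(q,[x+.023*np.cos(t),.2105+.023*np.sin(t),fz]) for t in a]); print(fz,x,P.min(0),P.max(0))
im=cv2.imread('pics/w9.png');cv2.imwrite('pics/w9c.png',cv2.resize(im[230:390,220:410],(712,600),interpolation=3))
```

```text
0.231 0.53 [263.3099 248.5959] [361.8483 339.1878]
0.231 0.532 [264.3712 252.7165] [362.6109 342.7614]
0.231 0.534 [265.4261 256.8114] [363.3692 346.3143]
0.235 0.53 [262.2589 251.3531] [362.8272 343.55  ]
0.235 0.532 [263.3452 255.5526] [363.6028 347.1813]
0.235 0.534 [264.4249 259.7253] [364.3735 350.7912]
```

View pics/w9c.png

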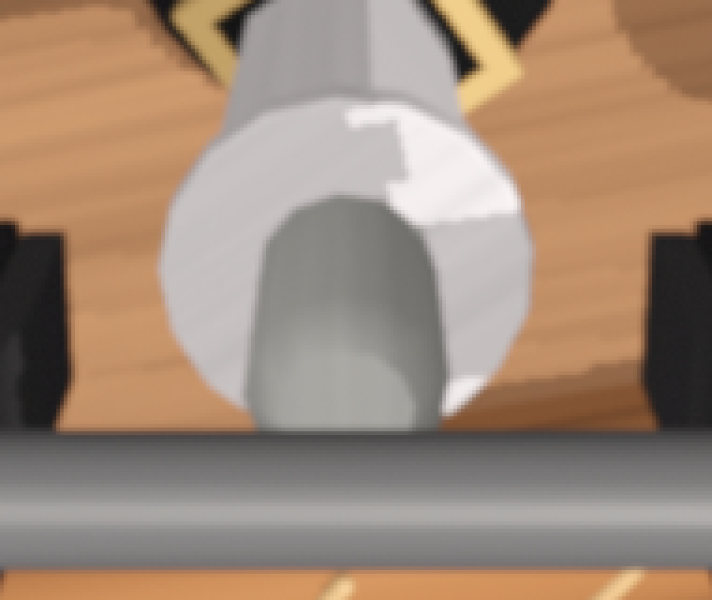

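```bash
python3 -m crank '0 0 0 0 0 -0.2 1;0 0 0 0 0 -0.3 1;0 0 0 0 0 -0.3 1;0 0 0 0 0 -0.3 1;0 0 0 0 0 0 1';python3 -c "
from h import *
viewer.camera('top');st()
p=cam('wrist','w15')"
```

```text
time: 18.55
position: [0.5082, -0.129, 0.1012]
tool_rot: [0.102, 0.995, -0.001, -0.002]
ft_force: [0.3, -0.6, -6.2]
grip_width: 0.0268
t 18.6 pos [ 0.5077 -0.1288  0.1007] F [ 0.75  0.62 -5.63] M [-0.01 -0.01  0.01] w 0.0267 lev [-0.017 -0.06   0.   ]
```

View pics/w15.png

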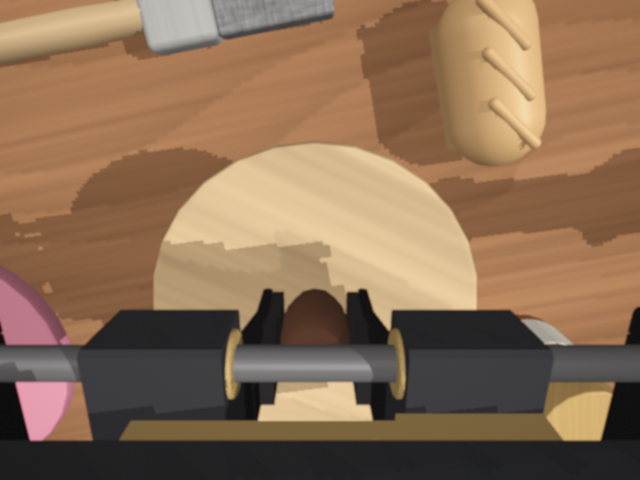

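```bash
python3 -m crank '0 0 0 0 0 -0.6 1;0 0 0 0 0 -0.8 1;0 0 0 0 0 -0.8 1;0 0 0 0 0 -0.8 1;0 0 0 0 0 -0.8 1'; python3 -m crank '0 0 0 0 0 -0.8 1;0 0 0 0 0 -0.8 1;0 0 0 0 0 -0.6 1;0 0 0 0 0 -0.3 1;0 0 0 0 0 0 1'; python3 -c "
from h import *
st();print(totool(np.array([.5325,.2098,.37])-robot.get_obs()['position']))"
```

```text
time: 19.27
position: [0.5038, -0.1266, 0.2502]
tool_rot: [0.102, 0.995, 0.003, -0.011]
ft_force: [0.5, 0.1, -6.0]
grip_width: 0.027
time: 19.9
position: [0.5035, -0.1262, 0.3512]
tool_rot: [0.102, 0.995, 0.004, -0.014]
ft_force: [0.1, -0.1, -6.3]
grip_width: 0.0269
t 19.9 pos [ 0.5035 -0.1262  0.3512] F [ 0.14 -0.14 -6.33] M [-0.02 -0.   -0.04] w 0.0269 lev [ 0.053 -0.317  0.   ]
[ 1.01201049  8.37441146 -0.40316352]
```

```bash
python3 -m crank '0.05 -0.3 0 0.1 0.3 -0.2 1;0 0 0 0.1 0.7 -0.2 1;0 0 0 0.1 0.9 0 1;0 0 0 0.1 0.9 0 1;0 0 0 0.1 0.9 0 1'; python3 -m crank '0 0 0 0.1 0.9 0 1;0 0 0 0.1 0.9 0 1;0 0 0 0.1 0.9 0 1;0 0 0 0.1 0.7 0 1;0 0 0 0 0.4 0 1'; python3 -c "
from h import *
st();print(totool(np.array([.5325,.2098,.36])-robot.get_obs()['position']))"
```

```text
time: 20.52
position: [0.51, 0.0289, 0.3633]
tool_rot: [0.105, 0.994, 0.002, -0.005]
ft_force: [0.4, 0.3, -5.8]
grip_width: 0.0267
time: 21.15
position: [0.519, 0.1913, 0.3599]
tool_rot: [0.103, 0.995, 0.003, -0.01]
ft_force: [0.1, -0.7, -5.7]
grip_width: 0.0271
t 21.15 pos [0.519  0.1913 0.3599] F [ 0.08 -0.69 -5.7 ] M [-0.05 -0.02  0.04] w 0.0271 lev [ 0.048 -0.236  0.   ]
[-0.23730804  0.52107498 -0.0063725 ]
```

```bash
python3 -m crank '0.05 -0.24 0 -0.24 0.5 0 1;0 0 0 0 0 0 1'; python3 -c "
from h import *
st();print(totool(np.array([.5325,.2098,.36])-robot.get_obs()['position']))"
```

```text
time: 21.4
position: [0.5313, 0.2106, 0.3584]
tool_rot: [0.102, 0.995, -0.001, -0.001]
ft_force: [0.2, 0.3, -6.0]
grip_width: 0.0271
t 21.4 pos [0.5313 0.2106 0.3584] F [ 0.24  0.33 -6.04] M [-0.03 -0.02  0.03] w 0.0271 lev [-0.021 -0.017  0.   ]
[-0.03236723 -0.01386591 -0.03956138]
```

```bash
python3 -m crank '0 0 0 -0.03 -0.02 0.3 1;0 0 0 0 0 0.3 1;0 0 0 0 0 0 1'; python3 -c "
from h import *
st();print(totool(np.array([.5325,.2098,.36])-robot.get_obs()['position']))
s=cam('scene');t=cam('top')
cv2.imwrite('pics/c16.png',np.hstack([cv2.resize(s['img'][90:240,320:440,::-1],(400,500),interpolation=3),cv2.resize(t['img'][140:290,180:300,::-1],(400,500),interpolation=3)]))
np.save('c16.npy',dict(s=s,t=t),allow_pickle=True)"
```

```text
time: 21.78
position: [0.5305, 0.2074, 0.3312]
tool_rot: [0.102, 0.995, -0.002, -0.003]
ft_force: [-0.4, -0.4, -6.1]
grip_width: 0.0268
t 21.77 pos [0.5305 0.2074 0.3312] F [-0.39 -0.43 -6.13] M [-0.05  0.02 -0.02] w 0.0268 lev [-0.056 -0.068  0.   ]
[-0.03278838  0.06452327 -0.72166087]
```

View pics/c16.png

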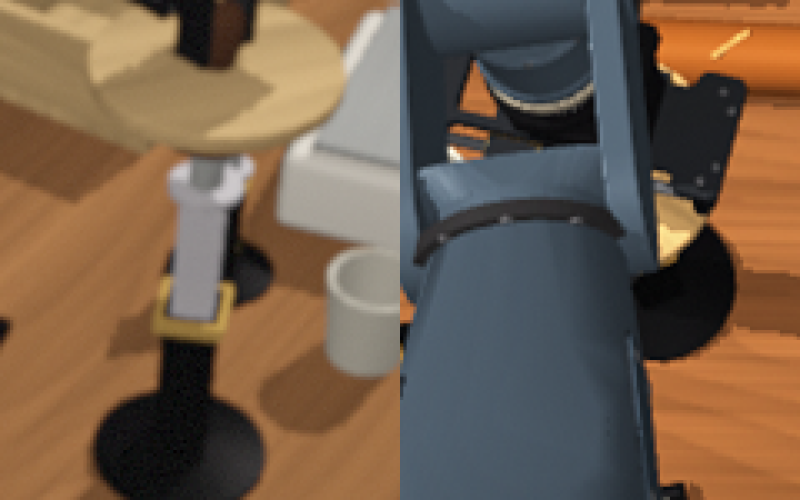

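```bash
python3 -m crank '-0.05 -0.06 0 -0.03 0.06 0.05 1;0 0 0 0 0 0 1'; python3 -c "
from h import *
st();print(totool(np.array([.5323,.2100,.36])-robot.get_obs()['position']))"
```

```text
time: 22.12
position: [0.5338, 0.2097, 0.3312]
tool_rot: [0.103, 0.995, 0.001, 0.002]
ft_force: [-0.2, 0.2, -5.3]
grip_width: 0.0269
t 22.12 pos [0.5338 0.2097 0.3312] F [-0.19  0.15 -5.31] M [-0.02  0.03 -0.  ] w 0.0269 lev [ 0.02   0.049 -0.   ]
[ 3.62420403e-02  2.41796016e-04 -7.19437574e-01]
```

```bash
python3 -m crank '0 0.03 0 0.03 0 0.1 1;0 0 0 0 0 0 1'; python3 -c "
from h import *
st();print(totool(np.array([.5323,.2100,.36])-robot.get_obs()['position']))"
```

```text
time: 22.38
position: [0.5327, 0.2101, 0.3274]
tool_rot: [0.103, 0.995, 0.001, 0.001]
ft_force: [0.8, -0.4, -5.1]
grip_width: 0.027
t 22.38 pos [0.5327 0.2101 0.3274] F [ 0.81 -0.44 -5.14] M [-0.05  0.03  0.03] w 0.027 lev [ 0.023  0.024 -0.   ]
[ 0.00823207 -0.00189757 -0.81564675]
```

Aligned. I'll lower in small steps and watch the force.

```bash
python3 -m crank '0 0 0 0 0 0.06 1;0 0 0 0 0 0.06 1' | sed -n '1,2p;4p'
```

```text
time: 22.62
position: [0.5329, 0.2102, 0.3226]
ft_force: [-0.4, -0.3, -5.4]
```

```bash
python3 -m crank '0 0 0 0 0 0.06 1;0 0 0 0 0 0.05 1'; python3 -c "from h import *;st()"
```

```text
time: 22.88
position: [0.5327, 0.2102, 0.3178]
tool_rot: [0.103, 0.995, 0.001, 0.001]
ft_force: [-1.4, 0.0, -4.7]
grip_width: 0.0269
t 22.88 pos [0.5327 0.2102 0.3178] F [-1.44  0.02 -4.72] M [-0.06  0.19  0.03] w 0.0269 lev [ 0.024  0.025 -0.   ]
```

```bash
python3 -m crank '0 0 0 0.02 0 0.05 1;0 0 0 0 0 0.05 1'; python3 -c "from h import *;st()"
```

```text
time: 23.12
position: [0.5319, 0.2104, 0.3134]
tool_rot: [0.103, 0.995, 0.001, 0.001]
ft_force: [-0.8, 0.2, -5.6]
grip_width: 0.0267
t 23.12 pos [0.5319 0.2104 0.3134] F [-0.76  0.23 -5.64] M [0.07 0.03 0.01] w 0.0267 lev [ 0.024  0.025 -0.   ]
```

```bash
python3 -m crank '0 0 0 0.01 0 0.05 1;0 0 0 0 0 0.05 1;0 0 0 0 0 0.05 1'; python3 -c "from h import *;st()"
```

```text
time: 23.5
position: [0.5317, 0.2105, 0.307]
tool_rot: [0.103, 0.995, 0.001, 0.001]
ft_force: [-0.4, -0.0, -5.4]
grip_width: 0.0269
t 23.5 pos [0.5317 0.2105 0.307 ] F [-0.43 -0.04 -5.41] M [ 0.05  0.05 -0.03] w 0.0269 lev [ 0.025  0.03  -0.   ]
```

```bash
python3 -m crank '0 0 0 0 0 0.05 1;0 0 0 0 0 0.05 1'; python3 -c "from h import *;st()"
```

```text
time: 23.75
position: [0.5318, 0.2105, 0.3028]
tool_rot: [0.103, 0.995, 0.001, 0.001]
ft_force: [-0.8, 1.7, -5.4]
grip_width: 0.0272
t 23.75 pos [0.5318 0.2105 0.3028] F [-0.82  1.66 -5.43] M [-0.04  0.    0.07] w 0.0272 lev [ 0.026  0.032 -0.   ]
```

```bash
python3 -m crank '0 0.02 0 0 0 0.05 1;0 0 0 0 0 0.05 1'; python3 -c "from h import *;st()"
```

```text
time: 24.0
position: [0.5318, 0.2105, 0.2985]
tool_rot: [0.103, 0.995, 0.001, 0.001]
ft_force: [0.2, -0.8, -6.2]
grip_width: 0.0267
t 24.0 pos [0.5318 0.2105 0.2985] F [ 0.23 -0.79 -6.23] M [-0.02  0.02 -0.02] w 0.0267 lev [ 0.026  0.011 -0.   ]
```

```bash
python3 -m crank '0 0 0 0 0 0.04 1;0 0 0 0 0 0.03 1'; python3 -c "from h import *;st()"
```

```text
time: 24.25
position: [0.5318, 0.2105, 0.2954]
tool_rot: [0.103, 0.995, 0.001, 0.001]
ft_force: [-0.5, -0.5, -4.9]
grip_width: 0.0268
t 24.25 pos [0.5318 0.2105 0.2954] F [-0.52 -0.47 -4.87] M [ 0.    0.02 -0.05] w 0.0268 lev [ 0.025  0.01  -0.   ]
```

```bash
python3 -m crank '0 0 0 0 0 0.03 1'; python3 -c "from h import *;st()"
```

```text
time: 24.38
position: [0.5319, 0.2105, 0.2942]
tool_rot: [0.103, 0.995, 0.001, 0.001]
ft_force: [-0.7, 0.0, -5.2]
grip_width: 0.0273
t 24.38 pos [0.5319 0.2105 0.2942] F [-0.75  0.02 -5.23] M [ 0.05  0.09 -0.02] w 0.0273 lev [ 0.025  0.01  -0.   ]
```

```bash
python3 -m crank '0 0 0 0 0 0.03 1'| sed -n '1,2p;4p'
```

```text
time: 24.5
position: [0.5319, 0.2105, 0.2929]
ft_force: [-0.1, -0.8, -7.2]
```

```bash
python3 -m crank '0 0 0 0 0 0.025 1'| sed -n '1,2p;4p'
```

```text
time: 24.62
position: [0.5319, 0.2105, 0.2919]
ft_force: [0.4, 0.6, -5.7]
```

```bash
python3 -m crank '0 0 0 0 0 0.02 1'| sed -n '1,2p;4p'
```

```text
time: 24.75
position: [0.532, 0.2105, 0.2913]
ft_force: [-1.0, 0.7, -3.3]
```

```bash
python3 -m crank '0 0 0 0 0 0.02 1'| sed -n '1,2p;4p'
```

```text
time: 24.88
position: [0.532, 0.2105, 0.2911]
ft_force: [-1.3, 0.4, 0.1]
```

```bash
python3 -m crank '0 0 0 0 0 0.015 1'| sed -n '1,2p;4p'
```

```text
time: 25.0
position: [0.532, 0.2105, 0.2911]
ft_force: [-1.9, -0.4, -1.5]
```

```bash
python3 -m crank '0 0 0 0 0 0 0.4;0 0 0 0 0 0 0.2;0 0 0 0 0 0 0;0 0 0 0 0 0 -0.3;0 0 0 0 0 0 -0.5'; python3 -c "
from h import *
st();s=cam('scene','s17');p=cam('wrist','w17');st()
cv2.imwrite('pics/s17c.png',cv2.resize(s['img'][90:240,320:440,::-1],(480,600),interpolation=3))"
```

```text
time: 25.62
position: [0.5348, 0.211, 0.2936]
tool_rot: [0.103, 0.995, 0.002, 0.005]
ft_force: [0.2, -0.4, 0.4]
grip_width: 0.0556
t 25.62 pos [0.5348 0.211  0.2936] F [ 0.16 -0.4   0.38] M [0.02 0.02 0.02] w 0.0556 lev [ 0.066  0.112 -0.   ]
t 25.73 pos [0.5346 0.211  0.2934] F [ 0.58 -0.41 -1.08] M [ 0.02 -0.04  0.05] w 0.0615 lev [ 0.065  0.107 -0.   ]
```

View pics/s17c.png

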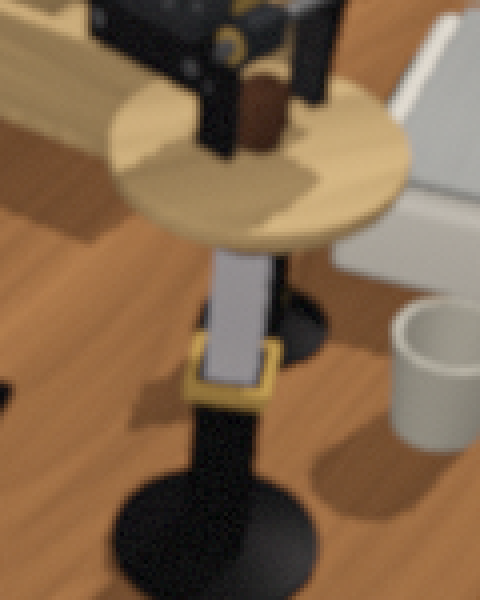

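View pics/w17.png

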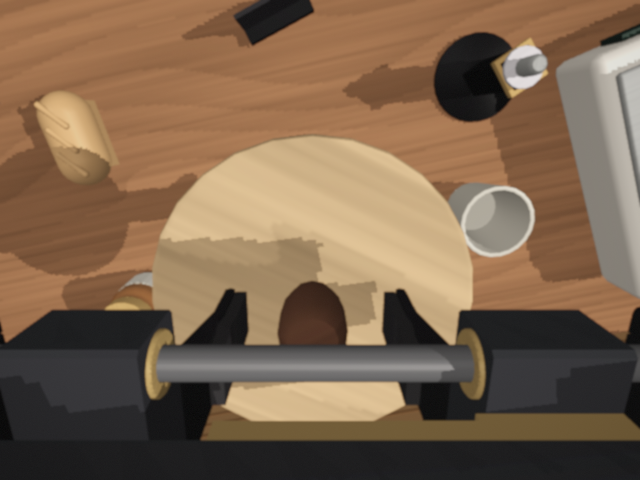

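```bash
python3 -m crank '0 0 0 0.03 0 0 -1;0 0 0 0 0 -0.3 -1;0 0 0 0 0 -0.6 -1;0 0 0 0 0 -0.8 -1;0 0 0 0 0 -0.8 -1'; python3 -m crank '0 0 0 0.8 0 -0.3 -1;0 0 0 1 0 0 -1;0 0 0 1 0 0 -1;0 0 0 0.8 -0.8 0 -1;0 0 0 0 0 0 -1'; python3 -c "
from h import *
st();s=cam('scene','s18');t=cam('top','t18');p=cam('wrist','w18');st()
np.save('e.npy',dict(s=s,t=t,p=p),allow_pickle=True)"
```

```text
time: 26.35
position: [0.5311, 0.2107, 0.3956]
tool_rot: [0.103, 0.995, 0.002, 0.002]
ft_force: [0.1, 0.6, -0.2]
grip_width: 0.0868
time: 26.98
position: [0.3817, 0.2094, 0.4141]
tool_rot: [0.103, 0.995, 0.004, 0.009]
ft_force: [1.0, -1.1, -0.4]
grip_width: 0.0873
t 26.98 pos [0.3817 0.2094 0.4141] F [ 1.01 -1.07 -0.41] M [ 0.02 -0.04  0.03] w 0.0873 lev [ 0.116  0.205 -0.   ]
t 27.12 pos [0.3854 0.2103 0.414 ] F [0.24 0.03 0.14] M [-0.04  0.03  0.  ] w 0.087 lev [ 0.13   0.225 -0.   ]
```

View pics/s18.png

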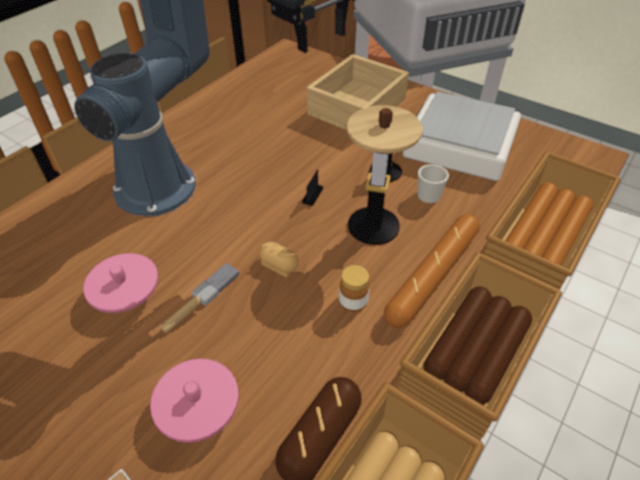

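View pics/w18.png

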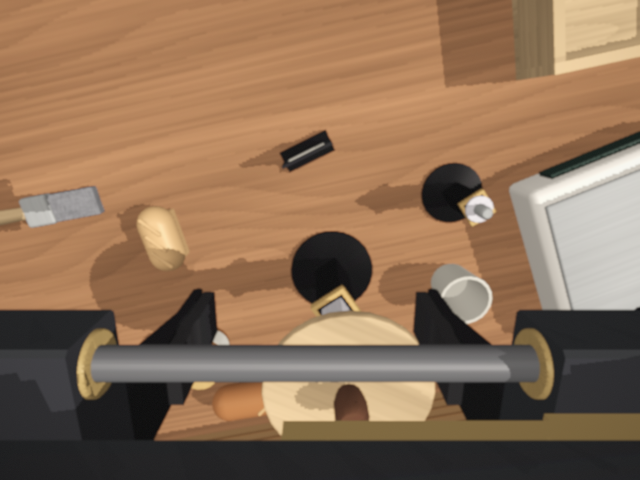

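```bash
python3 -m crank '0 0 0 0 0 0 -1;0 0 0 0 0 0 -1;0 0 0 0 0 0 -1;0 0 0 0 0 0 -1'|head -1
python3 - <<'E'
from h import *
np.set_printoptions(precision=2,suppress=True)
d=np.load('e.npy',allow_pickle=True).item()
s=cam('scene');t=cam('top')
a=s['img'][95:230,330:440].astype(int);b=d['s']['img'][95:230,330:440].astype(int);print('diff',abs(a-b).max(),abs(a-b).mean())
P=np.array([.532,.2102,.2358]); an=np.linspace(0,2*np.pi,100)
out=[]
for q,(y,x) in((s,(90,325)),(t,(150,185))):
    im=q['img'][:,:,::-1].copy(); im=im[y:y+130,x:x+110]; K=5
    im=cv2.resize(im,None,fx=K,fy=K,interpolation=3)[:600,:400*1]
    im=cv2.resize(q['img'][y:y+130,x:x+110,::-1],(385,455),interpolation=3);K=3.5
    c=np.array([px(q,P+[.075*np.cos(k),.075*np.sin(k),.048]) for k in an]);c=((c-[x,y]+.5)*K).astype(int)
    cv2.polylines(im,[c.reshape(-1,1,2)],True,(255,0,0),1)
    for h in (.083,): cv2.circle(im,tuple(((px(q,P+[0,0,h])-[x,y]+.5)*K).astype(int).tolist()),3,(0,255,0),-1)
    out.append(im)
cv2.imwrite('pics/c19.png',np.hstack(out)); st()
E
```

```text
time: 27.62
diff 18 1.2012345679012346
t 27.73 pos [0.39 0.21 0.41] F [-0.72  0.78 -0.13] M [-0.03  0.05  0.  ] w 0.0871 lev [ 0.13  0.22 -0.  ]
```

View pics/c19.png

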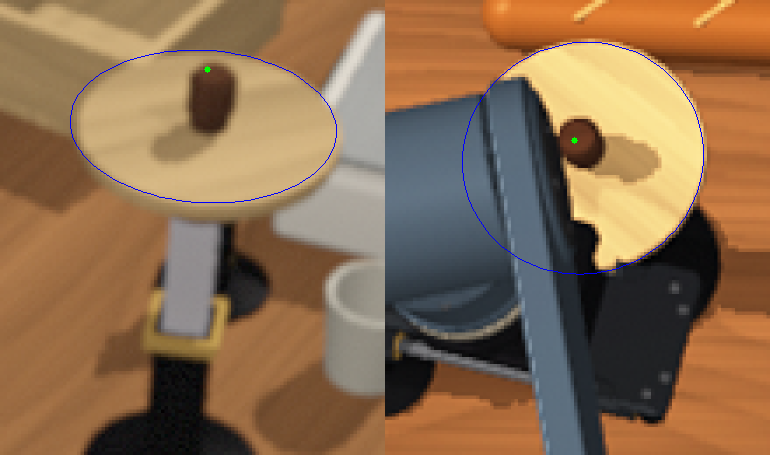

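```bash
python3 -c "
from rig import robot
print(robot.hand_in())"
```

```text
the job is handed in; nothing more can be done
None
```

I drew the larger stand's post up about 53 mm, felt it catch, let go, and set the pale board on it fully home. I handed the job in at about 28 s.

**The catch:** The spring first pulled the post upwards with about 6 N. Then the post met a stiff stop, and I stopped at about 8 N, roughly 5 N above the sliding force. The flange top ended about 236 mm above the counter, which is inside the stated range. The button's side of the tube could not be seen in any camera, so I judged the lock by feel and by the post not sinking under the board, never by seeing the button.

**The board:** I lifted it by the knob; the wrist read about 6 N of weight with almost no tilting moment. I lowered it in small steps until the post carried all of it, at the height I expected for fully home. I then released it and drew the arm back.

**Last checks:**
- **Still:** two pictures about 0.7 s apart showed no movement of the board or post, beyond image noise.
- **Level and home:** the board's rim matched the outline predicted for a level, fully seated board to within about 1–2 pixels in both views. That small offset fits the stated camera calibration error.
- **Surroundings:** the breads and other things looked unmoved in the pictures; I did not measure them.
- **Disagreement:** heights from the pictures read 2–8 mm lower than the description's. For the final lowering I relied on touch and the arm's own position.

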